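# Park the spring plunger and slide out the tube carriage

### The arm

A 6-joint arm with a two-finger parallel gripper is mounted at the origin on the work surface. World frame = base frame: x ahead of the robot, y to its left, z up, the work surface at z = 0. Lengths are in m, angles in rad, forces in N, time in s.
With the tool pointing down it reaches from about 0.3 to 1 m from the base axis. Payload 5.1 kg.
Tool frame: the origin (TCP) lies between the finger pads; the fingertips stand 17 mm ahead of it and the grasp point (between the pads) lies 2 mm behind it (env.tip_extent is the distance from the TCP to the fingertips, in m); z points along the fingers, y is the line along which they close (so a half turn about z gives the same grasp; the last joint's range is limited). The gripper opens to 95 mm and grips with 3 to 60 N. Pads are 20 mm wide; open, the fingers measure 119 mm over their backs; the gripper's body (75 mm by 180 mm) begins 59 mm behind the grasp point.
Start: joints at [-1.334, 0.124, 1.65, -0, 1.367, -0.083], TCP at [0.204, -0.617, 0.232] pointing down, gripper open.
Joint ranges: [-2.61, 2.61], [-1.02, 2.33], [0.03, 2.71], [-1.35, 4.49], [0.32, 2.68], [-2.91, 2.91]. Speed limits (rad/s): [2.57, 2.57, 3.14, 3.14, 3.14, 3.14].

### API

Orientations are given as a unit quaternion [x, y, z, w].
In Python, from bench import env, vision, finish_job gives the robot as it stands.
- The arm moves only by the tool move_arm, never from a script. Its argument "targets" is a list of rows, each an object of numbers: "hand": the finger opening in mm, from 0 to 95.1; "x", "y", "z": the shift along the tool's x, y, z in mm; "rx", "ry", "rz": the turn, a rotation vector about the tool's x, y, z in rad. A call has 1 to 12 rows; each row shifts and turns the commanded pose from where the row before left it, along the tool's axes as they then stand; what a row does not reach is not made up. A row lasts 1/8 s, in which the tool goes at most 62.5 mm and 10.7 degrees, less where a joint would pass 70% of its speed; a pose out of reach is approached as far as the arm can. A call with a gripper value outside its range is refused whole. The fingers move at their own pace and stop on an object; "force" is the grip in N (left out, the last holds). Time passes only in rows, so rows that do not move let the fingers close. It gives the time, the measured TCP pose, the force, the opening and the grip force at its end, in the units of the state.
- env.sense(): the state, without advancing time (a new reading comes with each control period).
- vision.camera(name): name is "side" or "top" or "wrist"; returns a dict with "img" (480x640x3 uint8, red, green, blue), "camera_matrix" (3x3 intrinsics, pixels), "position" and "rotation" of the camera in the world. Camera axes: x right, y up, looking along -z (the intrinsics and any distortion apply to the point x, -y, -z); pixel columns grow to the right and rows downward; lengths in m; the calibration is good to about 2 mm. A picture is of the moment at which its call begins. There is no depth.
- finish_job(): hands the job in; it is judged then, once.
The state is a dict: "t": time; "qpos": joint angles; "qvel": joint speeds; "tau": joint torques, N m; "eef_pos": TCP position; "orientation": TCP orientation; "contact_force": force on the tool from outside, world axes, zero at the start; "ft_torque": the same for the moment, N m; "grip_width": finger opening in m; "grip_force": force on a finger pad.
Only numpy, scipy, OpenCV 4.12 (cv2) and the standard library are available. Lean on these libraries where they do the work, as an engineer would, in place of code of your own. Each camera call takes 0.05 s, during which the arm holds its last target. There are 200 camera calls.

### The job

The tube carriage is locked by a spring plunger. Pull the plunger's black bar knob up until it comes clear, twist it clockwise (seen from above) into its rest notch so that it stays up by itself, and let go; then slide the carriage by its upright steel tab along the bare rails all the way to its far end stop, and leave the plunger parked. Feel your way: do not strain the plunger against its slot, its upper stop or the carriage, and do not knock the other things about.

Things in the scene. Friction and masses are not known exactly. Their poses are not given: they have to be found in the camera images.
- station: tube carriage station, fixed to the bench: aluminium base plate 250 x 380 x 12 mm. Origin on the bench surface; x across the rails, from the plunger's side towards the tube rack; y along the rails, the way the carriage slides out; z up. The carriage is a grey plate (top 26 mm high) with a black rack of capped tubes, tops 112 mm high, at x = 34 to 118, y = -105 to 105 mm before sliding
- housing: dark steel bracket overhanging the carriage's edge, with the plunger's upright steel sleeve (34 mm diameter, top 86 mm above the bench) and the plunger and knob in it. Origin on the bench surface, straight below the plunger's vertical axis; axes as the station's
- knob_grip (a point): centre of the plunger's black bar-shaped knob, 108 mm above the bench at rest, 12 mm below the knob's top and 16 mm above its underside. The bar is 44 mm long (this point's x axis), 14 mm thick (y axis), 28 mm high; the point moves and turns with it. At rest the bar lies along the station's x axis
- plunger (a joint): pull of the plunger (m), 0 at rest. Spring: 4.5 N at rest, +0.35 N/mm. A hidden pin in line with the bar leaves its slot, and the knob can turn, at 9 to 16 mm: differs each time (inner collar screwed in more or less), so feel for it. A hard upper stop comes 3 mm after that. The rest notch is a 2.5 mm dip in the ledge: parked, it stays up 6.5 to 13.5 mm. The bolt leaves the carriage at 5 mm
- knob (a joint): turn of the knob (rad), 0 in the slot (about 0.1 play either way), growing clockwise seen from above. The rest notch is at 1.22 (70 degrees), with about 0.15 play; a wall stops the pin at the notch's far side. It turns easily when clear, and only clockwise from the slot
- tab_top (a point): middle of the top of the carriage's upright steel tab (the handle to slide it by): 24 mm along the station's x, 12 mm thick along y, top 86 mm above the bench, standing 60 mm up from the carriage plate. It moves with the carriage
- carriage (a joint): how far the carriage has slid along the station's +y (m): 0 locked (about 1 mm play), 0.090 at its far end stop. It rubs with about 1.5 N and stays where it is left
- sample_jar: bystander: sample jar with a white cap, 48 mm diameter, 65 mm high; loose on the bench, origin at the centre of its underside
- small_rack: bystander: small loose black rack, 60 x 100 mm, with seven capped tubes, 96 mm high; loose on the bench, origin at the centre of its underside
- marker: bystander: marker pen lying flat, 130 mm long, 14 mm wide; loose on the bench, origin at the centre of its underside
- timer: bystander: small white timer, 60 x 60 x 22 mm; loose on the bench, origin at the centre of its underside
- tape_roll: bystander: roll of paper tape lying flat, 64 mm diameter, 19 mm high; loose on the bench, origin at the centre of its underside
- tube_stand: bystander: white block 50 x 50 x 35 mm holding one capped tube, 100 mm high; loose on the bench, origin at the centre of its underside

How it is judged:
On the way, in this order (a step that is already met when the one before it is completed fails the run):
1. the knob is parked in its rest notch and let go, with the carriage not yet slid (value of joint plunger above 0.0055 m and value of joint knob between 1 and 1.45 rad and contact force between the fingers and housing below 0.2 N and value of joint carriage below 0.005 m), for 0.2 s.
2. the carriage is at its far end stop (value of joint carriage above 0.086 m), for 0.2 s.
At the end, for the whole second after the job is handed in: The plunger is still parked in its rest notch (pulled up more than 5.5 mm, knob turned 1.0 to 1.45 rad clockwise), and the carriage is at rest at its far end stop (slid more than 86 mm of 90) (value of joint plunger above 0.0055 m and value of joint knob between 1 and 1.45 rad and value of joint carriage above 0.086 m and velocity of joint carriage between -0.01 and 0.01 m/s); the robot touches nothing.
It fails at once if the plunger is strained against its slot, its upper stop, its ledge or the carriage with more than 30 N (contact force between housing and station above 30 N).
It fails at once if a bystander is moved by more than 30 mm (distance of any of sample_jar, small_rack, marker, timer, tape_roll, tube_stand from where it was at the start of the episode above 0.03 m).
It also fails if it takes over 58 s, if anything falls off the work surface, if the arm or the gripper's body presses on something with over 40 N, if the wrist force passes 120 N, or if a joint passes its speed limit or range.

## Working session

There is one attempt and no reset: what is moved stays moved. The work goes in short steps, Python scripts to look and compute and a tool call to move; the robot and the scene stay as the last step left them, time stands still between calls to the robot, and variables do not carry over. Pictures are saved under pics/ and viewed, at most 10 in all, crops included, and the job is handed in when it is done.

Besides the shell and the picture viewer there is one more tool, called after "Call:" as name(argument=value, ...) on one line, values as JSON. move_arm: Moves the arm, as the interface text tells. Its arguments: {"type":"object","properties":{"targets":{"type":"array"},"force":{"type":"number"}},"required":["targets"]}

```bash
mkdir -p pics
cat > h.py <<'E'
import numpy as np, cv2
from bench import env, vision, finish_job
def snap(n,f):
    c=vision.camera(n); cv2.imwrite('pics/'+f,c['img'][:,:,::-1]); 
    np.savez('pics/'+f+'.npz',K=c['camera_matrix'],p=c['position'],R=c['rotation']); return c
def ray(f,u,v):
    d=np.load('pics/'+f+'.npz'); q=np.linalg.solve(d['K'],[u,v,1.]); 
    return d['p'], d['R']@np.array([q[0],-q[1],-q[2]])
def atz(f,u,v,z):
    p,d=ray(f,u,v); return p+d*(z-p[2])/d[2]
def proj(f,X):
    d=np.load('pics/'+f+'.npz'); q=d['R'].T@(np.array(X)-d['p']); w=d['K']@[q[0],-q[1],-q[2]]; return w[:2]/w[2]
E
python3 - <<'E'
from h import *
for n in('side','top'):
    c=snap(n,n+'0.png'); print(n,c['camera_matrix'],c['position'],c['rotation'],[k for k in c])
print(env.sense(), env.tip_extent)
E
```

```text
side [[624.62856333   0.         319.13432872]
 [  0.         624.62856333 241.60019537]
 [  0.           0.           1.        ]] [0.1904298  0.875286   1.07807613] [-0.08295412  0.35151193  0.90296883 -0.23282026] ['img', 'camera_matrix', 'position', 'rotation']
top [[510.5351649    0.         316.58962308]
 [  0.         510.5351649  244.87080346]
 [  0.           0.           1.        ]] [0.47851394 0.09566811 1.01996202] [ 0.03115574 -0.05621079 -0.69503947  0.71609343] ['img', 'camera_matrix', 'position', 'rotation']
{'t': 0.1, 'qpos': array([-1.33357060e+00,  1.24456487e-01,  1.65151388e+00, -2.02116335e-05,
        1.36749814e+00, -8.26172513e-02]), 'qvel': array([-0.00193783, -0.0014404 , -0.00310225, -0.00023607,  0.00134482,
       -0.00024669]), 'tau': array([ 2.04740331e-04, -4.18882835e+01, -3.61095822e+01,  7.76101789e-02,
        4.61723981e-02, -6.94399205e-05]), 'eef_pos': array([ 0.20420059, -0.61652276,  0.23051312]), 'orientation': array([ 9.87239028e-01,  1.59242650e-01, -8.22998512e-05, -9.34362816e-04]), 'contact_force': array([ 0.05247404,  0.08181995, -0.01431377]), 'ft_torque': array([-0.01052747,  0.00014751, -0.02792395]), 'grip_force': 0.0, 'grip_width': 0.09521603697234504} 0.017
```

View pics/top0.png

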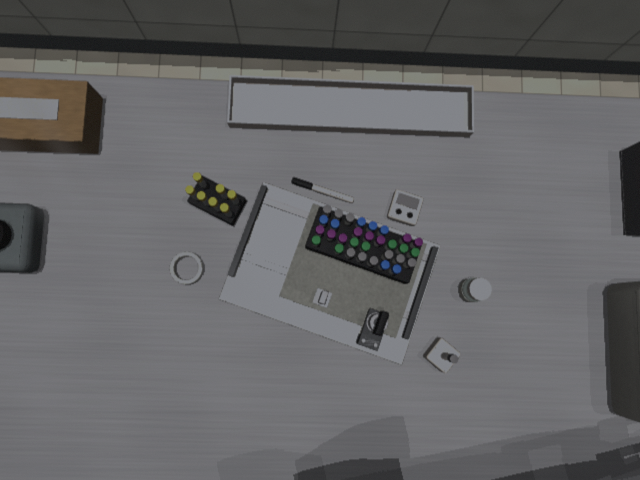

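View pics/side0.png

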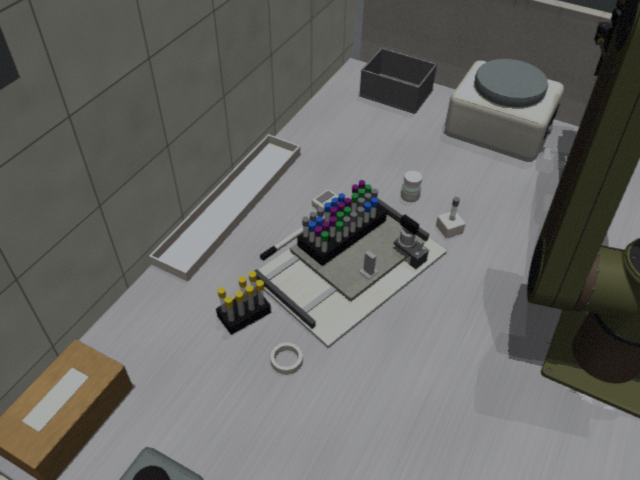

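The top view shows the station's base corners at about (267,184), (221,297), (405,362). The knob is at (381,322), the tab at (323,297), and the bare rails run to the left. The side view agrees: knob (409,224), tab (370,262). I'll enlarge both views to measure.

```bash
sed -i "s/d\['R'\]/Rot(d['R'])/g" h.py
cat >> h.py <<'E'
from scipy.spatial.transform import Rotation
Rot=lambda q: Rotation.from_quat(q).as_matrix()
E
python3 - <<'E'
from h import *
a=cv2.imread('pics/top0.png')[270:370,290:430]; b=cv2.imread('pics/side0.png')[200:300,340:480]
g=lambda x:cv2.resize(cv2.convertScaleAbs(x,alpha=1.6),None,fx=5.7,fy=5.7,interpolation=cv2.INTER_CUBIC)[:,:790]
cv2.imwrite('pics/z.png',cv2.resize(np.vstack([g(a),g(b)]),None,fx=.52,fy=.52,interpolation=cv2.INTER_AREA))
cv2.imwrite('pics/za.png',g(a));cv2.imwrite('pics/zb.png',g(b))
for n,uv in(('corners',[(267,184),(221,297),(405,362),(437,245)]),):
    for p in uv: print(p,atz('top0.png',*p,0.012).round(4))
print('knob',atz('top0.png',381,322,.12),atz('side0.png',409,222,.12))
print('tab',atz('top0.png',323,297,.086),atz('side0.png',370,254,.086))
E
```

```text
(267, 184) [0.7246 0.1649 0.012 ]
(221, 297) [0.4958 0.2454 0.012 ]
(405, 362) [ 0.3801 -0.117   0.012 ]
(437, 245) [ 0.6119 -0.1803  0.012 ]
knob [ 0.45831505 -0.05142979  0.12      ] [ 0.4561238  -0.04170674  0.12      ]
tab [0.49979872 0.0497831  0.086     ] [0.5004749 0.0535109 0.086    ]
```

View pics/za.png

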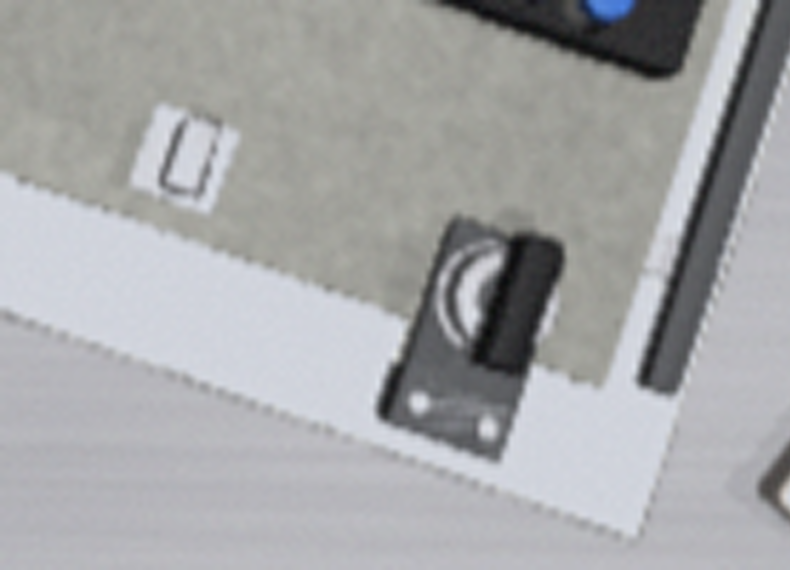

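View pics/zb.png

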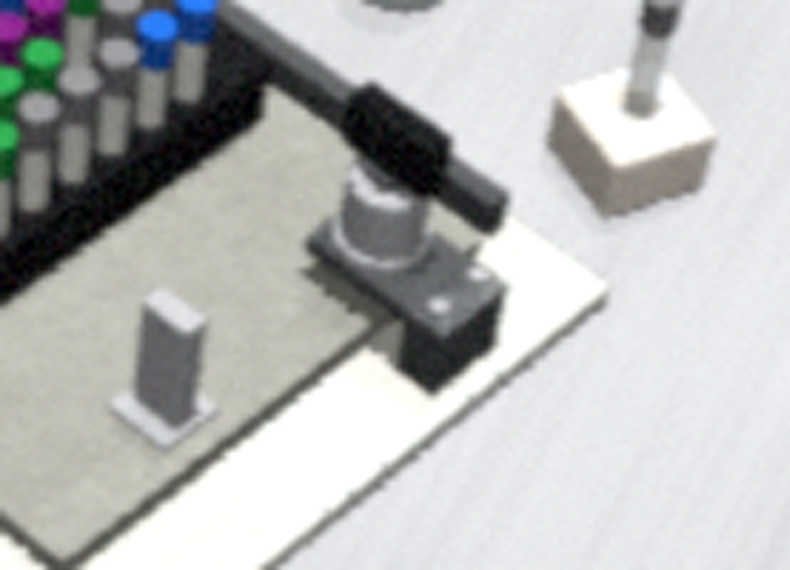

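The crops show the knob's black bar running along the station's x in both views, the sleeve beneath it, and the tab top at crop pixels (192,155) and (176,312). Next I'll fit a knob box to the black masks and check it against the plate edges.

```bash
cat > fit.py <<'E'
from h import *
from scipy.optimize import minimize
rois={'top0.png':(365,300,395,340),'side0.png':(398,211,421,237)}
S=4
masks={}
for f,(u0,v0,u1,v1) in rois.items():
    g=cv2.imread('pics/'+f).max(2)[v0:v1,u0:u1]
    masks[f]=cv2.resize(g,None,fx=S,fy=S,interpolation=cv2.INTER_CUBIC)<(45 if f[0]=='t' else 45)
    n,l,s,_=cv2.connectedComponentsWithStats(masks[f].astype(np.uint8)); k=1+s[1:,4].argmax(); masks[f]=l==k
    print(f,s[k], np.percentile(g,[2,10,30,60]))
def model(f,x,y,yaw):
    u0,v0,u1,v1=rois[f]; c,s=np.cos(yaw),np.sin(yaw)
    P=[proj(f,[x+c*a-s*b,y+s*a+c*b,z]) for a in(-.022,.022) for b in(-.007,.007) for z in(.092,.12)]
    P=((np.array(P)-[u0,v0]+.5)*S-.5).astype(np.float32)
    m=np.zeros(masks[f].shape,np.uint8); cv2.fillConvexPoly(m,(cv2.convexHull(P)*16).round().astype(np.int32),1,shift=4); return m>0
def cost(p,fs): return sum((model(f,*(np.array(p)*[.001,.001,.01]))^masks[f]).sum()/masks[f].sum() for f in fs)
for fs in(['top0.png','side0.png'],['top0.png'],['side0.png']):
    best=min((minimize(cost,[x,y,w],args=(fs,),method='Nelder-Mead',options=dict(initial_simplex=np.array([[x,y,w],[x+6,y,w],[x,y+6,w],[x,y,w+12]]))) for x in(450,456) for y in(-52,-44) for w in(-36,-28)),key=lambda r:r.fun)
    print(fs,best.x.round(1),best.fun)
p1,d1=ray('top0.png',323.7,297.2);p2,d2=ray('side0.png',370.9,254.7)
t=np.linalg.lstsq(np.c_[d1,-d2],p2-p1,rcond=None)[0];print('tab',p1+d1*t[0],p2+d2*t[1])
# long near edge of plate: fit line
g=cv2.GaussianBlur(cv2.imread('pics/top0.png').max(2).astype(np.float32),(3,3),0)
pts=[]
for u in range(235,355,3):
    v=297+(u-221)*65/184; vs=np.arange(int(v)-6,int(v)+9); d=np.diff(g[vs,u]); k=d.argmin(); pts.append(atz('top0.png',u,vs[k]+.5,.012)[:2])
pts=np.array(pts); vx=cv2.fitLine(pts.astype(np.float32),cv2.DIST_HUBER,0,1e-4,1e-4).ravel(); vx=vx*np.sign(vx[1]); print('edge',vx,'yaw',np.arctan2(-vx[0],vx[1]))
E
python3 fit.py
```

```text
top0.png [  29   45   66  100 3742] [15. 30. 61. 98.]
side0.png [   0   18   92   86 4036] [ 4. 10. 24. 99.]
['top0.png', 'side0.png'] [455.9 -51.5 -33. ] 0.5591262019695535
['top0.png'] [456.  -52.  -30.8] 0.14831640833778728
['side0.png'] [456.1 -44.9 -35.7] 0.3002973240832507
tab [0.49963538 0.04813005 0.07873476] [0.50021977 0.04834633 0.07873695]
edge [0.30575177 0.95211124 0.44449943 0.09877817] yaw -0.31072792
```

The top view puts the knob at (0.456, -0.052) with the station yaw at -0.311, and the tab at (0.500, 0.050). The offset between them is (11, 110) mm in station axes, which is plausible. I'll move above the knob and then turn to the half-turn grasp that leaves joint 6 room for the twist.

Call:
move_arm(targets=[{"x":34.7,"y":-38.06},{"x":34.7,"y":-38.06},{"x":34.7,"y":-38.06},{"x":34.7,"y":-38.06},{"x":34.7,"y":-38.06},{"x":34.7,"y":-38.06},{"x":34.7,"y":-38.06},{"x":34.7,"y":-38.06},{"x":34.7,"y":-38.06},{"x":34.7,"y":-38.06},{"x":34.7,"y":-38.06},{"x":34.7,"y":-38.06}])

```text
invalid input at $.targets[0]: expected keys hand, x, y, z, rx, ry, rz
```

Call:
move_arm(targets=[{"rz":-0.18},{"rz":-0.18},{"rz":-0.18},{"rz":-0.18},{"rz":-0.18},{"rz":-0.18},{"rz":-0.18},{"rz":-0.18},{"rz":-0.18},{"rz":-0.18},{"rz":-0.18},{"rz":-0.18}])

```text
invalid input at $.targets[0]: expected keys hand, x, y, z, rx, ry, rz
```

Call:
move_arm(targets=[{"rz":-0.18},{"rz":-0.17},{}])

```text
invalid input at $.targets[0]: expected keys hand, x, y, z, rx, ry, rz
```

Run:
```python
from h import *
c=snap('wrist','w1.png'); s=env.sense()
q=s['orientation'];print(s['t'],s['qpos'].round(3),s['eef_pos'].round(4),Rotation.from_quat(q).as_matrix().round(4))
for X in([.456,-.052,.12],[.4998,.0498,.086]): print(proj('w1.png',X))
```

```text
0.15 [-1.334  0.124  1.651 -0.     1.368 -0.083] [ 0.2042 -0.6166  0.2307] [[ 9.493e-01  3.143e-01 -4.000e-04]
 [ 3.143e-01 -9.493e-01  1.600e-03]
 [ 1.000e-04 -1.600e-03 -1.000e+00]]
[-755.43135239 -702.02531805]
[-847.55257844 -797.86628604]
```

View pics/w1.png

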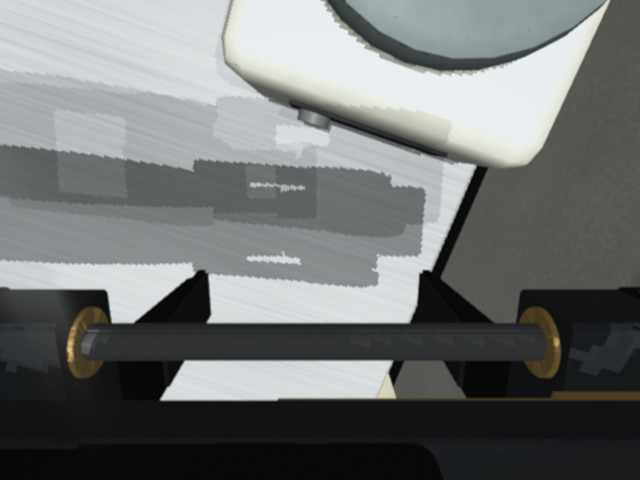

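The moves were refused because each row needs every key. The wrist picture therefore still shows the start pose, with a bystander appliance at the top and the fingers at (190,300) and (440,300). I'll resend with full rows.

Call:
move_arm(targets=[{"hand":95,"x":34.7,"y":-38.06,"z":0,"rx":0,"ry":0,"rz":0},{"hand":95,"x":34.7,"y":-38.06,"z":0,"rx":0,"ry":0,"rz":0},{"hand":95,"x":34.7,"y":-38.06,"z":0,"rx":0,"ry":0,"rz":0},{"hand":95,"x":34.7,"y":-38.06,"z":0,"rx":0,"ry":0,"rz":0},{"hand":95,"x":34.7,"y":-38.06,"z":0,"rx":0,"ry":0,"rz":0},{"hand":95,"x":34.7,"y":-38.06,"z":0,"rx":0,"ry":0,"rz":0},{"hand":95,"x":34.7,"y":-38.06,"z":0,"rx":0,"ry":0,"rz":0},{"hand":95,"x":34.7,"y":-38.06,"z":0,"rx":0,"ry":0,"rz":0},{"hand":95,"x":34.7,"y":-38.06,"z":0,"rx":0,"ry":0,"rz":0},{"hand":95,"x":34.7,"y":-38.06,"z":0,"rx":0,"ry":0,"rz":0},{"hand":95,"x":34.7,"y":-38.06,"z":0,"rx":0,"ry":0,"rz":0},{"hand":95,"x":34.7,"y":-38.06,"z":0,"rx":0,"ry":0,"rz":0}])

```text
t: 1.65
eef_pos: [0.4563, -0.0509, 0.2316]
orientation: [0.987, 0.159, 0.0, 0.0]
contact_force: [0.0, -0.4, -0.2]
grip_width: 0.0948
grip_force: 0.0
```

Call:
move_arm(targets=[{"hand":60,"x":0,"y":0,"z":0,"rx":0,"ry":0,"rz":-0.18},{"hand":60,"x":0,"y":0,"z":0,"rx":0,"ry":0,"rz":-0.18},{"hand":60,"x":0,"y":0,"z":0,"rx":0,"ry":0,"rz":-0.18},{"hand":60,"x":0,"y":0,"z":0,"rx":0,"ry":0,"rz":-0.18},{"hand":60,"x":0,"y":0,"z":0,"rx":0,"ry":0,"rz":-0.18},{"hand":60,"x":0,"y":0,"z":0,"rx":0,"ry":0,"rz":-0.18},{"hand":60,"x":0,"y":0,"z":0,"rx":0,"ry":0,"rz":-0.18},{"hand":60,"x":0,"y":0,"z":0,"rx":0,"ry":0,"rz":-0.18},{"hand":60,"x":0,"y":0,"z":0,"rx":0,"ry":0,"rz":-0.18},{"hand":60,"x":0,"y":0,"z":0,"rx":0,"ry":0,"rz":-0.18},{"hand":60,"x":0,"y":0,"z":0,"rx":0,"ry":0,"rz":-0.18},{"hand":60,"x":0,"y":0,"z":0,"rx":0,"ry":0,"rz":-0.18}])

```text
t: 3.15
eef_pos: [0.4558, -0.0525, 0.2313]
orientation: [0.322, 0.947, -0.0, -0.0]
contact_force: [0.6, -0.2, -0.8]
grip_width: 0.0603
grip_force: 0.0
```

Call:
move_arm(targets=[{"hand":60,"x":0,"y":0,"z":0,"rx":0,"ry":0,"rz":-0.18},{"hand":60,"x":0,"y":0,"z":0,"rx":0,"ry":0,"rz":-0.17},{"hand":60,"x":0,"y":0,"z":0,"rx":0,"ry":0,"rz":0}])

```text
t: 3.52
eef_pos: [0.4558, -0.0525, 0.2314]
orientation: [0.156, 0.988, 0.0, -0.0]
contact_force: [-0.1, 0.1, 0.4]
grip_width: 0.0598
grip_force: 0.0
```

Run:
```python
from h import *
c=snap('wrist','w2.png'); s=env.sense()
q=s['orientation'];print(s['t'],s['qpos'].round(3),s['eef_pos'].round(4),Rotation.from_quat(q).as_matrix().round(4))
for X in([.456,-.052,.12],[.4998,.0498,.086]): print(proj('w2.png',X))
```

```text
3.575 [-0.232 -0.317  2.059  0.     1.4   -1.488] [ 0.4558 -0.0525  0.2314] [[-9.509e-01  3.095e-01 -4.000e-04]
 [ 3.095e-01  9.509e-01  1.000e-04]
 [ 4.000e-04 -0.000e+00 -1.000e+00]]
[315.24518032 241.5691205 ]
[457.05916182 243.24518569]
```

View pics/w2.png

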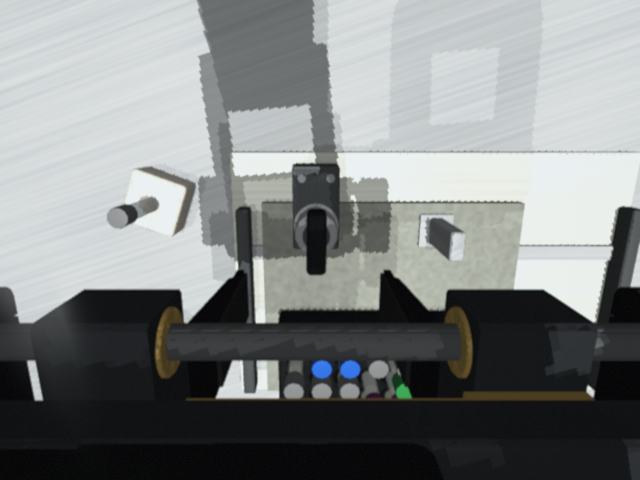

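The wrist view has the knob top centred at (316,241), against a predicted (315,242). The tab top is near (456,245), against a predicted (457,243), and the plate edge is level. The estimates hold, so I'll descend and grip gently.

Call:
move_arm(targets=[{"hand":40,"x":0,"y":0,"z":30,"rx":0,"ry":0,"rz":0},{"hand":40,"x":0,"y":0,"z":30,"rx":0,"ry":0,"rz":0},{"hand":40,"x":0,"y":0,"z":30,"rx":0,"ry":0,"rz":0},{"hand":40,"x":0,"y":0,"z":20,"rx":0,"ry":0,"rz":0},{"hand":40,"x":0,"y":0,"z":11,"rx":0,"ry":0,"rz":0},{"hand":40,"x":0,"y":0,"z":0,"rx":0,"ry":0,"rz":0}])

```text
t: 4.32
eef_pos: [0.4556, -0.0525, 0.1101]
orientation: [0.156, 0.988, 0.0, -0.001]
contact_force: [0.5, -0.4, -0.0]
grip_width: 0.04
grip_force: 0.0
```

Call:
move_arm(force=20, targets=[{"hand":10,"x":0,"y":0,"z":0,"rx":0,"ry":0,"rz":0},{"hand":10,"x":0,"y":0,"z":0,"rx":0,"ry":0,"rz":0},{"hand":10,"x":0,"y":0,"z":0,"rx":0,"ry":0,"rz":0},{"hand":10,"x":0,"y":0,"z":0,"rx":0,"ry":0,"rz":0}])

```text
t: 4.82
eef_pos: [0.4569, -0.0515, 0.1115]
orientation: [0.156, 0.988, 0.002, 0.001]
contact_force: [1.1, 5.6, 2.1]
grip_width: 0.0138
grip_force: 20.0
```

The grip is on. The knob sits about 1.4 mm further along the tool's +y and is pushing sideways with 5.6 N, so I'll relieve that first and then pull in small steps.

Call:
move_arm(targets=[{"hand":10,"x":0,"y":1.5,"z":0,"rx":0,"ry":0,"rz":0},{"hand":10,"x":0,"y":0,"z":-1,"rx":0,"ry":0,"rz":0},{"hand":10,"x":0,"y":0,"z":0,"rx":0,"ry":0,"rz":0}])

```text
t: 5.2
eef_pos: [0.4568, -0.0511, 0.1115]
orientation: [0.155, 0.988, 0.0, 0.001]
contact_force: [3.1, 1.8, -1.5]
grip_width: 0.0138
grip_force: 20.0
```

Call:
move_arm(targets=[{"hand":10,"x":0,"y":0,"z":-2,"rx":0,"ry":0,"rz":0},{"hand":10,"x":0,"y":0,"z":-2,"rx":0,"ry":0,"rz":0},{"hand":10,"x":0,"y":0,"z":0,"rx":0,"ry":0,"rz":0}])

```text
t: 5.58
eef_pos: [0.4567, -0.0511, 0.1151]
orientation: [0.155, 0.988, 0.0, 0.001]
contact_force: [5.7, 0.9, -6.7]
grip_width: 0.014
grip_force: 20.0
```

Call:
move_arm(targets=[{"hand":10,"x":-1,"y":0,"z":-1,"rx":0,"ry":0,"rz":0},{"hand":10,"x":0,"y":0,"z":-1,"rx":0,"ry":0,"rz":0},{"hand":10,"x":0,"y":0,"z":0,"rx":0,"ry":0,"rz":0}])

```text
t: 5.95
eef_pos: [0.457, -0.0512, 0.1171]
orientation: [0.155, 0.988, 0.0, -0.001]
contact_force: [3.1, 2.8, -7.8]
grip_width: 0.0139
grip_force: 20.0
```

Run:
```python
from h import *
s=env.sense();print({k:np.round(s[k],4) for k in('eef_pos','contact_force','ft_torque','qpos')})
```

```text
{'eef_pos': array([ 0.457 , -0.0512,  0.1171]), 'contact_force': array([ 3.0529,  2.7741, -7.8198]), 'ft_torque': array([ 0.5234, -0.9558, -0.0126]), 'qpos': array([-2.2860e-01, -2.0770e-01,  2.1709e+00,  5.0000e-04,  1.1796e+00,
       -1.4878e+00])}
```

Call:
move_arm(targets=[{"hand":10,"x":-0.5,"y":0.5,"z":-1.5,"rx":0,"ry":0,"rz":0},{"hand":10,"x":0,"y":0,"z":-1.5,"rx":0,"ry":0,"rz":0},{"hand":10,"x":0,"y":0,"z":0,"rx":0,"ry":0,"rz":0}])

```text
t: 6.32
eef_pos: [0.4572, -0.0511, 0.1201]
orientation: [0.155, 0.988, -0.0, -0.001]
contact_force: [-0.1, 1.8, -8.7]
grip_width: 0.0138
grip_force: 20.0
```

Call:
move_arm(targets=[{"hand":10,"x":0,"y":0,"z":-1,"rx":0,"ry":0,"rz":0},{"hand":10,"x":0,"y":0,"z":-0.5,"rx":0,"ry":0,"rz":0},{"hand":10,"x":0,"y":0,"z":0,"rx":0,"ry":0,"rz":0}])

```text
t: 6.7
eef_pos: [0.4573, -0.0511, 0.1217]
orientation: [0.155, 0.988, -0.0, -0.001]
contact_force: [-2.5, 1.4, -9.3]
grip_width: 0.0139
grip_force: 20.0
```

Call:
move_arm(targets=[{"hand":10,"x":0,"y":0,"z":-1,"rx":0,"ry":0,"rz":0},{"hand":10,"x":0,"y":0,"z":-0.5,"rx":0,"ry":0,"rz":0},{"hand":10,"x":0,"y":0,"z":0,"rx":0,"ry":0,"rz":0}])

```text
t: 7.08
eef_pos: [0.4574, -0.0511, 0.1232]
orientation: [0.155, 0.988, -0.0, -0.001]
contact_force: [-3.8, 0.3, -10.2]
grip_width: 0.0137
grip_force: 20.0
```

Call:
move_arm(targets=[{"hand":10,"x":0.8,"y":0,"z":-1,"rx":0,"ry":0,"rz":0},{"hand":10,"x":0,"y":0,"z":0,"rx":0,"ry":0,"rz":0},{"hand":10,"x":0,"y":0,"z":0,"rx":0,"ry":0,"rz":0}])

```text
t: 7.45
eef_pos: [0.4572, -0.051, 0.1246]
orientation: [0.155, 0.988, -0.0, -0.0]
contact_force: [-2.2, -0.0, -9.9]
grip_width: 0.0138
grip_force: 20.0
```

Call:
move_arm(targets=[{"hand":10,"x":0,"y":0,"z":-1,"rx":0,"ry":0,"rz":0},{"hand":10,"x":0,"y":0,"z":0,"rx":0,"ry":0,"rz":0}])

```text
t: 7.7
eef_pos: [0.4572, -0.051, 0.1256]
orientation: [0.155, 0.988, -0.0, -0.0]
contact_force: [-3.1, -0.7, -10.3]
grip_width: 0.0139
grip_force: 20.0
```

Call:
move_arm(targets=[{"hand":10,"x":0,"y":0,"z":-1,"rx":0,"ry":0,"rz":0},{"hand":10,"x":0,"y":0,"z":0,"rx":0,"ry":0,"rz":0}])

```text
t: 7.95
eef_pos: [0.4572, -0.051, 0.1266]
orientation: [0.155, 0.988, -0.0, -0.0]
contact_force: [-3.1, 0.5, -11.6]
grip_width: 0.0137
grip_force: 20.0
```

Call:
move_arm(targets=[{"hand":10,"x":0.5,"y":0,"z":-1,"rx":0,"ry":0,"rz":0},{"hand":10,"x":0,"y":0,"z":0,"rx":0,"ry":0,"rz":0}])

```text
t: 8.2
eef_pos: [0.4571, -0.0509, 0.1279]
orientation: [0.155, 0.988, -0.0, 0.0]
contact_force: [-1.5, -2.3, -11.5]
grip_width: 0.0139
grip_force: 20.0
```

Call:
move_arm(targets=[{"hand":10,"x":0,"y":0,"z":-1,"rx":0,"ry":0,"rz":0},{"hand":10,"x":0,"y":0,"z":0,"rx":0,"ry":0,"rz":0}])

```text
t: 8.45
eef_pos: [0.4571, -0.0509, 0.1287]
orientation: [0.155, 0.988, -0.0, 0.0]
contact_force: [-1.4, -0.3, -12.5]
grip_width: 0.0141
grip_force: 20.0
```

Run:
```python
from h import *
s=env.sense();print({k:np.round(s[k],4) for k in('eef_pos','contact_force','ft_torque','qpos')})
```

```text
{'eef_pos': array([ 0.4571, -0.0509,  0.1287]), 'contact_force': array([ -1.4374,  -0.2727, -12.5427]), 'ft_torque': array([-0.3184,  0.0151,  0.015 ]), 'qpos': array([-2.2750e-01, -2.2310e-01,  2.1625e+00, -3.0000e-04,  1.2014e+00,
       -1.4865e+00])}
```

At 17.2 mm of pull with no stop felt, the pin must be clear. I'll try a small twist.

Call:
move_arm(targets=[{"hand":10,"x":0,"y":0,"z":0,"rx":0,"ry":0,"rz":0.1},{"hand":10,"x":0,"y":0,"z":0,"rx":0,"ry":0,"rz":0.1},{"hand":10,"x":0,"y":0,"z":0,"rx":0,"ry":0,"rz":0}])

```text
t: 8.82
eef_pos: [0.4572, -0.0506, 0.1288]
orientation: [0.253, 0.968, 0.0, 0.0]
contact_force: [-0.2, -0.4, -11.3]
grip_width: 0.0138
grip_force: 20.0
```

Run:
```python
from h import *
s=env.sense();R=Rotation.from_quat(s['orientation']).as_matrix();print({k:np.round(s[k],4) for k in('eef_pos','contact_force','ft_torque')},np.arctan2(R[1,0],R[0,0]),R[:,2])
```

```text
{'eef_pos': array([ 0.4572, -0.0506,  0.1288]), 'contact_force': array([ -0.2365,  -0.4028, -11.3146]), 'ft_torque': array([-0.1088, -0.1737,  0.0125])} 2.6308772914032756 [ 1.06163105e-03  3.91651143e-04 -9.99999360e-01]
```

It turns freely, so the pin is clear. I'll continue to about 1.1 rad.

Call:
move_arm(targets=[{"hand":10,"x":0,"y":0,"z":0,"rx":0,"ry":0,"rz":0.1},{"hand":10,"x":0,"y":0,"z":0,"rx":0,"ry":0,"rz":0.1},{"hand":10,"x":0,"y":0,"z":0,"rx":0,"ry":0,"rz":0.1},{"hand":10,"x":0,"y":0,"z":0,"rx":0,"ry":0,"rz":0.1},{"hand":10,"x":0,"y":0,"z":0,"rx":0,"ry":0,"rz":0}])

```text
t: 9.45
eef_pos: [0.4576, -0.0501, 0.1288]
orientation: [0.439, 0.898, 0.001, 0.001]
contact_force: [3.8, 3.1, -13.0]
grip_width: 0.0135
grip_force: 20.0
```

Call:
move_arm(targets=[{"hand":10,"x":0,"y":0,"z":0,"rx":0,"ry":0,"rz":0.1},{"hand":10,"x":0,"y":0,"z":0,"rx":0,"ry":0,"rz":0.1},{"hand":10,"x":0,"y":0,"z":0,"rx":0,"ry":0,"rz":0.1},{"hand":10,"x":0,"y":0,"z":0,"rx":0,"ry":0,"rz":0.1},{"hand":10,"x":0,"y":0,"z":0,"rx":0,"ry":0,"rz":0.1},{"hand":10,"x":0,"y":0,"z":0,"rx":0,"ry":0,"rz":0}])

```text
t: 10.2
eef_pos: [0.4584, -0.0497, 0.129]
orientation: [0.648, 0.762, 0.002, 0.001]
contact_force: [6.2, 4.5, -14.7]
grip_width: 0.014
grip_force: 20.0
```

```bash
cat > s.py <<'E'
from h import *
s=env.sense();R=Rotation.from_quat(s['orientation']).as_matrix();print({k:np.round(s[k],4) for k in('eef_pos','contact_force','ft_torque')},'turn',2.8306-np.arctan2(R[1,0],R[0,0]),'Ftool',(R.T@s['contact_force']).round(1))
E
python3 s.py
```

```text
{'eef_pos': array([ 0.4584, -0.0497,  0.129 ]), 'contact_force': array([  6.1989,   4.4607, -14.7432]), 'ft_torque': array([ 0.7447, -1.18  ,  0.035 ])} turn 1.0988575642638871 Ftool [ 3.4  6.8 14.8]
```

Call:
move_arm(targets=[{"hand":10,"x":0.7,"y":1.5,"z":0,"rx":0,"ry":0,"rz":0.06},{"hand":10,"x":0,"y":0,"z":0,"rx":0,"ry":0,"rz":0.06},{"hand":10,"x":0,"y":0,"z":0,"rx":0,"ry":0,"rz":0}])

```text
t: 10.58
eef_pos: [0.4589, -0.0495, 0.1289]
orientation: [0.692, 0.722, 0.001, 0.0]
contact_force: [3.9, 2.0, -13.6]
grip_width: 0.0141
grip_force: 20.0
```

```bash
python3 s.py
```

```text
{'eef_pos': array([ 0.4589, -0.0495,  0.1289]), 'contact_force': array([  3.8971,   2.0038, -13.5607]), 'ft_torque': array([ 0.3727, -0.8701,  0.0328])} turn 1.2182248549569532 Ftool [ 1.8  3.9 13.6]
```

Call:
move_arm(targets=[{"hand":10,"x":0.4,"y":0.9,"z":1,"rx":0,"ry":0,"rz":0},{"hand":10,"x":0,"y":0,"z":1,"rx":0,"ry":0,"rz":0},{"hand":10,"x":0,"y":0,"z":1,"rx":0,"ry":0,"rz":0},{"hand":10,"x":0,"y":0,"z":0,"rx":0,"ry":0,"rz":0}])

```text
t: 11.08
eef_pos: [0.4592, -0.0494, 0.1258]
orientation: [0.693, 0.721, 0.0, 0.0]
contact_force: [1.8, 1.5, -10.9]
grip_width: 0.0139
grip_force: 20.0
```

Call:
move_arm(targets=[{"hand":10,"x":0,"y":0,"z":1,"rx":0,"ry":0,"rz":0},{"hand":10,"x":0,"y":0,"z":0,"rx":0,"ry":0,"rz":0}])

```text
t: 11.32
eef_pos: [0.4592, -0.0494, 0.1248]
orientation: [0.693, 0.721, 0.0, 0.0]
contact_force: [2.4, 1.8, -9.7]
grip_width: 0.0138
grip_force: 20.0
```

Call:
move_arm(targets=[{"hand":10,"x":0,"y":0,"z":1,"rx":0,"ry":0,"rz":0},{"hand":10,"x":0,"y":0,"z":0,"rx":0,"ry":0,"rz":0}])

```text
t: 11.58
eef_pos: [0.4592, -0.0494, 0.1237]
orientation: [0.693, 0.721, 0.0, 0.0]
contact_force: [0.8, 1.7, -9.6]
grip_width: 0.0137
grip_force: 20.0
```

```bash
python3 s.py
```

```text
{'eef_pos': array([ 0.4592, -0.0494,  0.1237]), 'contact_force': array([ 0.8094,  1.6519, -9.5588]), 'ft_torque': array([ 0.2877, -0.3945,  0.0049])} turn 1.2207781307860923 Ftool [1.6 0.9 9.6]
```

Call:
move_arm(targets=[{"hand":10,"x":0,"y":0,"z":1,"rx":0,"ry":0,"rz":0},{"hand":10,"x":0,"y":0,"z":0,"rx":0,"ry":0,"rz":0}])

```text
t: 11.82
eef_pos: [0.4592, -0.0494, 0.1231]
orientation: [0.693, 0.721, 0.0, 0.0]
contact_force: [-0.0, 2.2, -7.4]
grip_width: 0.0144
grip_force: 20.0
```

Call:
move_arm(targets=[{"hand":10,"x":0,"y":0,"z":1,"rx":0,"ry":0,"rz":0},{"hand":10,"x":0,"y":0,"z":0,"rx":0,"ry":0,"rz":0}])

```text
t: 12.08
eef_pos: [0.4593, -0.0494, 0.1228]
orientation: [0.693, 0.721, 0.0, 0.0]
contact_force: [-3.2, 3.3, -0.3]
grip_width: 0.0137
grip_force: 20.0
```

```bash
python3 s.py
```

```text
{'eef_pos': array([ 0.4593, -0.0494,  0.1228]), 'contact_force': array([-3.2436,  3.3161, -0.2879]), 'ft_torque': array([ 4.997e-01,  5.559e-01, -5.000e-04])} turn 1.2207944917857838 Ftool [ 3.4 -3.1  0.3]
```

The force on the tool has gone to about zero with the knob sitting 11.5 mm up, so it is resting in the notch. I'll release and rise clear.

Call:
move_arm(targets=[{"hand":34,"x":0,"y":0,"z":0,"rx":0,"ry":0,"rz":0},{"hand":34,"x":0,"y":0,"z":0,"rx":0,"ry":0,"rz":0},{"hand":34,"x":0,"y":0,"z":0,"rx":0,"ry":0,"rz":0},{"hand":34,"x":0,"y":0,"z":-10,"rx":0,"ry":0,"rz":0},{"hand":34,"x":0,"y":0,"z":-30,"rx":0,"ry":0,"rz":0},{"hand":34,"x":0,"y":0,"z":-40,"rx":0,"ry":0,"rz":0},{"hand":34,"x":0,"y":0,"z":-20,"rx":0,"ry":0,"rz":0},{"hand":34,"x":0,"y":0,"z":0,"rx":0,"ry":0,"rz":0}])

```text
t: 13.08
eef_pos: [0.4601, -0.0496, 0.2236]
orientation: [0.693, 0.721, 0.001, 0.002]
contact_force: [-0.2, -1.2, -0.2]
grip_width: 0.0344
grip_force: 0.0
```

Call:
move_arm(targets=[{"hand":34,"x":0,"y":0,"z":0,"rx":0,"ry":0,"rz":-0.18},{"hand":34,"x":0,"y":0,"z":0,"rx":0,"ry":0,"rz":-0.18},{"hand":34,"x":0,"y":0,"z":0,"rx":0,"ry":0,"rz":-0.18},{"hand":34,"x":0,"y":0,"z":0,"rx":0,"ry":0,"rz":-0.18},{"hand":34,"x":0,"y":0,"z":0,"rx":0,"ry":0,"rz":-0.18},{"hand":34,"x":0,"y":0,"z":0,"rx":0,"ry":0,"rz":-0.18},{"hand":34,"x":0,"y":0,"z":0,"rx":0,"ry":0,"rz":-0.14},{"hand":34,"x":0,"y":0,"z":0,"rx":0,"ry":0,"rz":0}])

```text
t: 14.08
eef_pos: [0.4582, -0.0492, 0.2196]
orientation: [0.156, 0.988, 0.0, -0.002]
contact_force: [-0.2, 1.5, -0.9]
grip_width: 0.0342
grip_force: 0.0
```

```bash
python3 s.py
python3 - <<'E'
from h import *
snap('wrist','w3.png'); print(proj('w3.png',[.4998,.0498,.086]))
s=env.sense(); R=Rotation.from_quat(s['orientation']).as_matrix()
print('to tab',R.T@(np.array([.4998,.0498,.073])-s['eef_pos'])*1000)
E
```

```text
{'eef_pos': array([ 0.4582, -0.0492,  0.2196]), 'contact_force': array([-0.1993,  1.4833, -0.8706]), 'ft_torque': array([ 0.0562, -0.1493,  0.0432])} turn 0.0024968301358216927 Ftool [0.6 1.3 0.9]
[457.50810764 246.26171438]
to tab [ -9.23982786 107.02349888 146.89712487]
```

View pics/w3.png

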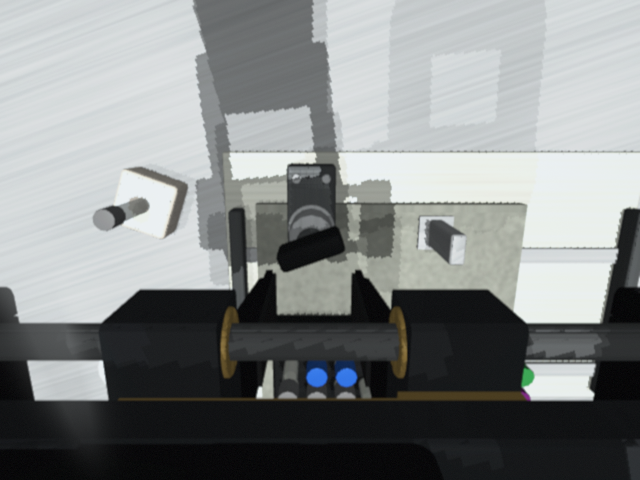

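The knob is parked at about 70° (bar at (311,249)), and the tab top is at (457,247), as predicted. I'll move over the tab and straddle it.

Call:
move_arm(targets=[{"hand":34,"x":-3,"y":36,"z":0,"rx":0,"ry":0,"rz":0},{"hand":34,"x":-3,"y":36,"z":0,"rx":0,"ry":0,"rz":0},{"hand":34,"x":-3,"y":36,"z":0,"rx":0,"ry":0,"rz":0},{"hand":34,"x":0,"y":0,"z":40,"rx":0,"ry":0,"rz":0},{"hand":34,"x":0,"y":0,"z":40,"rx":0,"ry":0,"rz":0},{"hand":34,"x":0,"y":0,"z":34,"rx":0,"ry":0,"rz":0},{"hand":34,"x":0,"y":0,"z":24,"rx":0,"ry":0,"rz":0},{"hand":34,"x":0,"y":0,"z":0,"rx":0,"ry":0,"rz":0}])

```text
t: 15.12
eef_pos: [0.4984, 0.0507, 0.0807]
orientation: [0.156, 0.988, -0.0, -0.003]
contact_force: [-0.6, 0.8, 0.4]
grip_width: 0.0343
grip_force: 0.0
```

Call:
move_arm(force=8, targets=[{"hand":10,"x":0,"y":0,"z":0,"rx":0,"ry":0,"rz":0},{"hand":10,"x":0,"y":0,"z":0,"rx":0,"ry":0,"rz":0},{"hand":10,"x":0,"y":0,"z":0,"rx":0,"ry":0,"rz":0}])

```text
t: 15.5
eef_pos: [0.5016, 0.0507, 0.0849]
orientation: [0.155, 0.988, 0.0, 0.001]
contact_force: [0.2, 0.1, 3.8]
grip_width: 0.0116
grip_force: 7.8
```

Call:
move_arm(targets=[{"hand":10,"x":0,"y":3,"z":0,"rx":0,"ry":0,"rz":0},{"hand":10,"x":0,"y":6,"z":0,"rx":0,"ry":0,"rz":0},{"hand":10,"x":0,"y":8,"z":0,"rx":0,"ry":0,"rz":0},{"hand":10,"x":0,"y":8,"z":0,"rx":0,"ry":0,"rz":0},{"hand":10,"x":0,"y":8,"z":0,"rx":0,"ry":0,"rz":0},{"hand":10,"x":0,"y":4,"z":0,"rx":0,"ry":0,"rz":0},{"hand":10,"x":0,"y":0,"z":0,"rx":0,"ry":0,"rz":0}])

```text
t: 16.38
eef_pos: [0.5133, 0.0868, 0.0849]
orientation: [0.155, 0.988, 0.001, 0.001]
contact_force: [-0.2, 0.8, 4.4]
grip_width: 0.0119
grip_force: 8.0
```

```bash
python3 s.py
```

```text
{'eef_pos': array([0.5133, 0.0868, 0.0849]), 'contact_force': array([-0.1805,  0.8243,  4.4456]), 'ft_torque': array([ 0.1831, -0.2228, -0.079 ])} turn 0.0005720927545898036 Ftool [ 0.4  0.7 -4.4]
```

Call:
move_arm(targets=[{"hand":10,"x":0,"y":6,"z":0,"rx":0,"ry":0,"rz":0},{"hand":10,"x":0,"y":8,"z":0,"rx":0,"ry":0,"rz":0},{"hand":10,"x":0,"y":8,"z":0,"rx":0,"ry":0,"rz":0},{"hand":10,"x":0,"y":8,"z":0,"rx":0,"ry":0,"rz":0},{"hand":10,"x":0,"y":8,"z":0,"rx":0,"ry":0,"rz":0},{"hand":10,"x":0,"y":6,"z":0,"rx":0,"ry":0,"rz":0},{"hand":10,"x":0,"y":3,"z":0,"rx":0,"ry":0,"rz":0},{"hand":10,"x":0,"y":0,"z":0,"rx":0,"ry":0,"rz":0}])

```text
t: 17.38
eef_pos: [0.5278, 0.1313, 0.0849]
orientation: [0.155, 0.988, 0.001, 0.001]
contact_force: [-0.3, 0.4, 5.0]
grip_width: 0.0119
grip_force: 8.0
```

Call:
move_arm(targets=[{"hand":10,"x":0,"y":2,"z":0,"rx":0,"ry":0,"rz":0},{"hand":10,"x":0,"y":2,"z":0,"rx":0,"ry":0,"rz":0},{"hand":10,"x":0,"y":0,"z":0,"rx":0,"ry":0,"rz":0}])

```text
t: 17.75
eef_pos: [0.5289, 0.1348, 0.0849]
orientation: [0.155, 0.988, 0.0, 0.001]
contact_force: [0.4, -0.8, 5.3]
grip_width: 0.012
grip_force: 8.0
```

```bash
python3 s.py
```

```text
{'eef_pos': array([0.5289, 0.1348, 0.0849]), 'contact_force': array([ 0.416 , -0.8003,  5.3364]), 'ft_torque': array([-0.1596, -0.1774, -0.0398])} turn 0.0008005282326544183 Ftool [-0.7 -0.6 -5.3]
```

Call:
move_arm(targets=[{"hand":10,"x":0,"y":1.5,"z":0,"rx":0,"ry":0,"rz":0},{"hand":10,"x":0,"y":1.5,"z":0,"rx":0,"ry":0,"rz":0},{"hand":10,"x":0,"y":0,"z":0,"rx":0,"ry":0,"rz":0}])

```text
t: 18.12
eef_pos: [0.5293, 0.136, 0.0848]
orientation: [0.155, 0.988, -0.002, 0.001]
contact_force: [-1.6, -7.7, 8.1]
grip_width: 0.0116
grip_force: 8.0
```

```bash
python3 s.py
```

```text
{'eef_pos': array([0.5293, 0.136 , 0.0848]), 'contact_force': array([-1.6054, -7.688 ,  8.0775]), 'ft_torque': array([-1.2581,  0.1937, -0.0616])} turn 0.000130936953780747 Ftool [-0.8 -7.8 -8.1]
```

The end stop is felt: 89.7 mm of travel with a 7.8 N reaction. I'll relax, open and lift.

Call:
move_arm(targets=[{"hand":10,"x":0,"y":-1.5,"z":-3,"rx":0,"ry":0,"rz":0},{"hand":34,"x":0,"y":0,"z":0,"rx":0,"ry":0,"rz":0},{"hand":34,"x":0,"y":0,"z":0,"rx":0,"ry":0,"rz":0},{"hand":34,"x":0,"y":0,"z":-10,"rx":0,"ry":0,"rz":0},{"hand":34,"x":0,"y":0,"z":-30,"rx":0,"ry":0,"rz":0},{"hand":34,"x":0,"y":0,"z":-40,"rx":0,"ry":0,"rz":0},{"hand":34,"x":0,"y":0,"z":-40,"rx":0,"ry":0,"rz":0},{"hand":34,"x":0,"y":0,"z":0,"rx":0,"ry":0,"rz":0}])

```text
t: 19.12
eef_pos: [0.5307, 0.1364, 0.2122]
orientation: [0.155, 0.988, 0.001, 0.004]
contact_force: [0.4, -0.1, -0.6]
grip_width: 0.034
grip_force: 0.0
```

```bash
python3 s.py; python3 -c "
from h import *
snap('side','s4.png')"
```

```text
{'eef_pos': array([0.5307, 0.1364, 0.2122]), 'contact_force': array([ 0.3969, -0.1325, -0.6108]), 'ft_torque': array([ 0.1069, -0.1485, -0.0054])} turn 0.0005852484279675885 Ftool [-0.4 -0.   0.6]
```

View pics/s4.png

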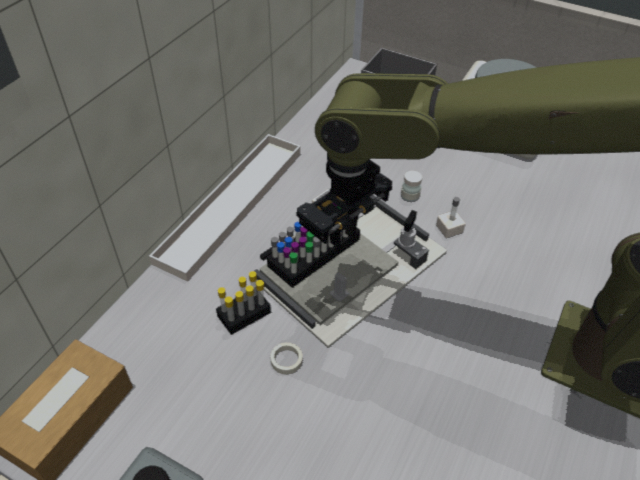

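The side view shows the carriage plate against the far stop bar near (285,297) and the knob raised and turned at (411,225). The gripper is clear and the bystanders I can see haven't moved. I'm handing in.

```bash
python3 -c "
from h import *
print(finish_job())"
```

```text
the job is handed in; nothing more can be done
None
```

I parked the plunger in its rest notch (about 11.5 mm up, knob at about 70°), slid the carriage to its far end stop (89.7 mm measured), backed the gripper clear and handed the job in; no verdict came back.

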